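# Lock a filter cartridge into its bayonet socket

## Task

Fit the yellow-handled filter cartridge into the round socket on top of the grey filter unit: set its two lugs into the two gaps of the socket, push it down against the spring, turn it about a quarter turn clockwise (seen from above) to the stop and let it spring up into the locking notches, so that it stays locked upright when you let go. Feel for the gaps and the stop gently, without forcing the socket, and leave the other things on the bench where they are.

Things in the scene. Friction and masses are not known exactly. Their poses are not given: they have to be found in the camera images.
- cartridge: Filter cartridge with yellow grip bar, 94 mm high, 0.12 to 0.25 kg, standing on its nose at the start. Origin: centre of its underside, z up its axis. Black nose and shaft of radius 19.5 mm (tapered to 16.5 mm over the lowest 6 mm), black flange of radius 34 mm at z 34 to 40 mm, white ribbed body of radius 30 mm up to z 58 mm, bar above. A half turn about z gives the same shape.
- cartridge_grip (a point): Point on the cartridge's axis at z 80 mm, in its grip bar: 56 mm long along x, 22 mm wide across y, from z 58 to 94 mm. Grip it across y here. Axes as the cartridge's.
- cartridge_lugs (a point): Point on the cartridge's axis at z 10 mm, level with the underside of its two yellow lugs, which stick out of the shaft at +x and -x (in line with the grip bar): 6 mm high, 10 mm wide, out to radius 30 mm. Axes as the cartridge's.
- filter_unit: Fixed grey housing, 150 (x) x 130 (y) x 30 mm; on its middle stands a round socket of outer radius 41 mm, z 30 to 68 mm. Origin: centre of the underside, z up; the vent and green lamp face its -x. Bore radius 21 mm, blue lip 10 mm thick at the mouth. Locked, the cartridge's origin is 46 mm above this origin; turned but short of the notches 4 mm lower; not turned about 7 mm higher.
- socket (a point): Centre of the socket's mouth in the plane of the rim, axes as the housing's. Two gaps, half a turn apart, in the lip, 32 degrees wide, pass the lugs with nearly 3 degrees to spare each side. They lie towards +x and -x, but the socket ring is fitted turned by up to 0.5 rad either way, fixed and not measured: see it or feel for it. Keep all contact forces on it below 45 N.
- channel (a point): Point on the socket's axis 12.5 mm below the rim. With their tops at this depth (2.5 mm more or less will do) the lugs pass under the lip and turn in a channel, clockwise only (negative about z), to a firm stop about 84 degrees on from mid-gap. At the stop the lip is notched 4 mm deep from below (5 degrees of play): the spring lifts the lugs into the notches, tops 6 mm below the rim.
- plunger (a joint): Spring-loaded steel disc in the socket that the cartridge's nose pushes down, travel in m: 0 is up (its face 11 mm below the rim; the nose meets it when the lugs are 1 mm into the gaps), 0.022 the bottom. About 0.5 N at 0 and 0.5 N more per mm. Reads about 0.011 when the cartridge is locked, 0.015 when turned but short of the notches.
- flux_bottle: Bystander: yellow flux bottle with red cap, 34 mm wide, 105 mm high, origin at the centre of its underside.
- solder_spool: Bystander: blue and silver solder spool, 66x56x56 mm, origin at the centre of its underside.
- heatsink: Bystander: finned aluminium heatsink, 50x42x23 mm, origin at the centre of its underside.
- cap_blue: Bystander: blue capacitor standing upright, 22 mm wide, 41 mm high, origin at the centre of its underside.
Mind the look-alikes: they are no part of the job. What is shaped like the cartridge but red is not meant.

How it is judged (in metres and radians):
On the way, in this order (a step that is already met when the one before it is completed fails the run):
1. the cartridge is pushed down in the socket, its lugs below the lip (plunger pressed by more than 14 mm) (value of joint plunger above 0.014 m and horizontal distance between cartridge and socket below 0.004 m), for 0.1 s.
2. the lugs have sprung up into the locking notches (cartridge 44.5 to 47.5 mm above the housing's underside, plunger pressed by 9.5 to 12.5 mm) (value of joint plunger between 0.0095 and 0.0125 m and z of cartridge in the frame of filter_unit between 0.0445 and 0.0475 m), for 0.2 s.
At the end, for the whole second after the job is handed in: The cartridge is locked in the socket and at rest: its underside 44.5 to 47.5 mm above the housing's underside with the spring plunger still pressed by 9.5 to 12.5 mm, within 4 mm of the socket's axis and upright within 0.08 rad (all of step 2 and horizontal distance between cartridge and socket below 0.004 m and angle between cartridge's own z axis and vertical below 0.08 rad and linear speed of cartridge below 0.02 m/s); the robot touches nothing.
It fails at once if the socket or housing is loaded by the cartridge with more than 45 N in all (contact force between cartridge and filter_unit above 45 N).
It fails at once if a bystander (flux bottle, solder spool, heatsink, blue capacitor) is moved by more than 30 mm (distance of any of flux_bottle, solder_spool, heatsink, cap_blue from where it was at the start of the episode above 0.03 m).
It also fails if it takes over 70 s, if anything falls off the work surface, if the arm or the gripper's body presses on something with over 40 N, if the wrist force passes 120 N, or if a joint passes its speed limit or range.

## Robot

A 6-joint arm with a two-finger parallel gripper is mounted at the origin on a cart in front of the work surface, level with it; the furniture and walls round the work are solid. World frame = base frame: x ahead of the robot, y to its left, z up, the work surface at z = 0. Lengths are in mm, angles in rad, forces in N, time in s.
With the tool pointing down it reaches from about 275 to 825 mm from the base axis. Payload 5.2 kg.
Tool frame: the origin (TCP) lies midway between the tips of the shut fingers; the grasp point (between the pads) lies 19 mm behind it; z points along the fingers, y is the line along which they close (so a half turn about z gives the same grasp; the last joint's range is limited). The gripper opens to 93 mm and grips with 3 to 60 N. Pads are 15 mm wide; open, the fingers measure 128 mm over their backs; the gripper's body (75 mm by 188 mm) begins 65 mm behind the grasp point.
Start: joints at [1.132, 0.259, 1.535, -0, 1.348, -0.203], TCP at [128.469, 534.79, 182.453] pointing down, gripper open.
Joint ranges: [-3.14, 3.14], [-0.91, 2.08], [0.19, 2.58], [-1.22, 4.36], [0.22, 2.71], [-3.12, 3.12]. Speed limits (rad/s): [2.57, 2.57, 3.14, 3.14, 3.14, 3.14].

## Interface

Orientations are given as a unit quaternion [w, x, y, z].
In Python, from plant import * gives the robot as it stands.
- The arm moves only by the shell command python3 -m creep 'ROWS' [FORCE]. ROWS is text: rows parted by semicolons, each of 7 numbers parted by spaces: the shift along the tool's x, y, z in mm, then the turn, a rotation vector about the tool's x, y, z in rad, then the opening, from -1 (shut) to 1 (fully open). A call has exactly 8 rows; each row shifts and turns the commanded pose from where the row before left it, along the tool's axes as they then stand; what a row does not reach is not made up. A row lasts 1/10 s, in which the tool goes at most 50 mm and 8.59 degrees, less where a joint would pass 70% of its speed; a pose out of reach is approached as far as the arm can. A call with a gripper value outside its range is refused whole. The fingers move at their own pace and stop on an object; FORCE is the grip in N (left out, the last holds). Time passes only in rows, so rows that do not move let the fingers close, or fill a call up. It gives the time, the measured TCP pose, the force, the opening and the grip force at its end, in the units of the state.
- sense(): the state, without advancing time (a new reading comes with each control period).
- snapshot(name): name is "scene" or "top" or "wrist"; returns the picture (400x640x3 uint8, blue, green, red); there is no depth.
- get_calibration(name): a dict with "intrinsics" (3x3 intrinsics, pixels), "D" ([k1, k2, p1, p2, k3] as OpenCV has them; the pictures are not rectified), "R" (3x3) and "t" (3): a world point X has camera coordinates R X + t; the wrist camera has in their place "mount" (4x4, takes a point from camera to tool coordinates, whose origin is the TCP and whose axes are the flange's). Camera axes: x right, y down, z forward; pixel columns grow to the right and rows downward; lengths in mm; the calibration is good to about 2 mm. A picture is of the moment at which its call begins: read the wrist's pose just before it. get_calibration takes no time and is no camera call.
- close_job(): hands the job in; it is judged then, once.
The state is a dict: "t": time; "joint_pos": joint angles; "qd": joint speeds; "effort": joint torques, N m; "tcp_pos": TCP position; "tcp_rot": TCP orientation; "wrist_force": force on the tool from outside, world axes, zero at the start; "moment": the same for the moment, N m; "gripper_width": finger opening in mm; "grip_force": force on a finger pad.
Only numpy, scipy, OpenCV 4.12 (cv2) and the standard library are available. Lean on these libraries where they do the work, as an engineer would, in place of code of your own. Each camera call takes 0.05 s, during which the arm holds its last target. There are 200 camera calls.

## Working session

There is one attempt and no reset: what is moved stays moved. The work goes in short steps, Python scripts to look and compute and a shell command to move; the robot and the scene stay as the last step left them, time stands still between calls to the robot, and variables do not carry over. Pictures are saved under pics/ and viewed, at most 11 in all, crops included, and the job is handed in when it is done.

```bash
mkdir -p pics; python3 - <<'E'
from plant import *
import cv2,numpy as np
s=sense();print(s['t'],s['tcp_pos'],s['tcp_rot'],s['gripper_width'])
a=snapshot("scene");b=snapshot("top")
cv2.imwrite('pics/scene.png',a);cv2.imwrite('pics/top.png',b)
cv2.imwrite('pics/both.png',cv2.resize(np.vstack([a,b]),(480,600)) if 0 else b)
for n in("scene","top","wrist"):
    c=get_calibration(n);print(n,{k:np.round(v,3).tolist() for k,v in c.items()})
E
```

```text
0.0 [128.2476669  534.20538909 181.62707921] [-2.65106256e-04  1.17654200e-01  9.93054212e-01 -8.66624533e-04] 92.6374051462085
scene {'intrinsics': [[376.177, 0.0, 316.5], [0.0, 376.177, 200.224], [0.0, 0.0, 1.0]], 'D': [0.005, 0.0, 0.0, 0.0, 0.0], 'R': [[0.896, -0.443, 0.002], [-0.283, -0.576, -0.767], [0.341, 0.687, -0.642]], 't': [-388.327, 353.998, 606.085]}
top {'intrinsics': [[467.283, 0.0, 312.937], [0.0, 467.283, 189.828], [0.0, 0.0, 1.0]], 'D': [0.043, 0.0, 0.0, 0.0, 0.0], 'R': [[-0.016, -1.0, 0.016], [-0.989, 0.014, -0.149], [0.149, -0.018, -0.989]], 't': [264.326, 585.729, 1049.762]}
wrist {'intrinsics': [[313.659, 0.0, 319.792], [0.0, 313.659, 195.993], [0.0, 0.0, 1.0]], 'D': [-0.017, 0.0, 0.0, 0.0, 0.0], 'mount': [[0.001, -0.957, -0.292, 82.316], [1.0, 0.001, -0.001, 0.432], [0.002, -0.292, 0.957, -201.451], [0.0, 0.0, 0.0, 1.0]]}
```

View pics/top.png

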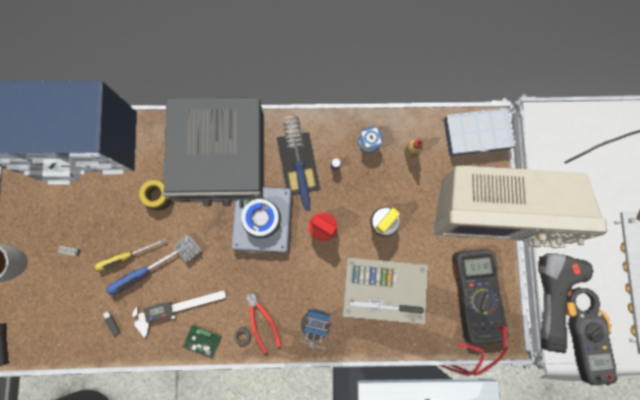

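View pics/scene.png

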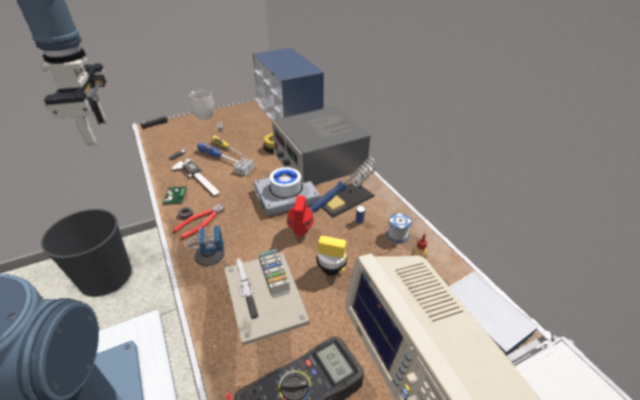

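The top view shows three candidates: the yellow bar on a white body at (387,220), its red twin at (322,227), and the grey unit with the blue-lipped socket at (262,218). The scene view has the same yellow bar at (332,247) and the red one at (300,215). The cartridge is the yellow one; I'll confirm it in a crop.

```bash
cat > h.py <<'E'
import cv2,numpy as np
from plant import *
from scipy.spatial.transform import Rotation as Ro
def cam(n,s=None):
    c={k:np.array(v) for k,v in get_calibration(n).items()}
    if n=="wrist":
        q=s['tcp_rot'];T=np.eye(4);T[:3,:3]=Ro.from_quat([q[1],q[2],q[3],q[0]]).as_matrix();T[:3,3]=s['tcp_pos']
        M=np.linalg.inv(T@c['mount']);c['R']=M[:3,:3];c['t']=M[:3,3]
    return c
def plane(c,px,z):
    px=np.atleast_2d(np.array(px,float));u=cv2.undistortPoints(px[:,None],c['intrinsics'],c['D'])[:,0]
    d=np.c_[u,np.ones(len(u))]@c['R'];o=-c['R'].T@c['t']
    return o+d*((z-o[2])/d[:,2])[:,None]
def mask(im,lo,hi,roi=None):
    m=cv2.inRange(cv2.cvtColor(im,cv2.COLOR_BGR2HSV),np.array(lo),np.array(hi))
    if roi:
        k=np.zeros_like(m);x0,y0,x1,y1=roi;k[y0:y1,x0:x1]=1;m=m*k
    return m
def big(m):
    cs=cv2.findContours(m,cv2.RETR_EXTERNAL,cv2.CHAIN_APPROX_NONE)[0]
    return max(cs,key=cv2.contourArea)[:,0].astype(float)
E
python3 - <<'E'
from h import *
a=cv2.imread('pics/top.png');c=cam("top")
p=plane(c,big(mask(a,(22,120,120),(35,255,255),(360,190,415,250))),94)
r=cv2.minAreaRect(p[:,:2].astype(np.float32));print('bar',r, cv2.boxPoints(r).round(1).tolist())
p=plane(c,big(mask(a,(100,120,100),(125,255,255),(235,190,290,250))),68)
print('lip',cv2.minEnclosingCircle(p[:,:2].astype(np.float32)))
p=plane(c,[[237,190],[290,190],[289,250],[234,250]],30);print('unit',p.round(0).tolist())
p=plane(c,[[322,227]],90);print('red',p.round(0))
b=cv2.imread('pics/scene.png')
cv2.imwrite('pics/crop.png',np.hstack([cv2.resize(a[180:260,220:420],(400,160*1),interpolation=2),cv2.resize(b[160:280,240:360],(160,160),interpolation=2)]))
E
```

```text
bar ((513.4205932617188, 92.17750549316406), (21.807865142822266, 59.25022506713867), 48.45889663696289) [[484.0, 103.69999694824219], [528.4000244140625, 64.4000015258789], [542.7999877929688, 80.69999694824219], [498.5, 120.0]]
lip ((530.163818359375, 386.4131774902344), 27.586780548095703)
unit [[593.0, 434.0, 30.0], [592.0, 309.0, 30.0], [451.0, 313.0, 30.0], [454.0, 440.0, 30.0]]
red [[499. 238.  90.]]
```

View pics/crop.png

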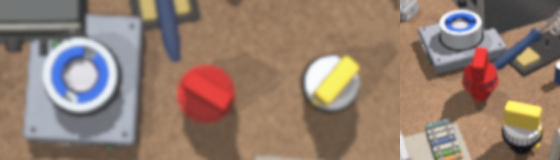

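The crop confirms it: yellow bar on a white body at (335,80), and the red twin at (205,92). Next I check the heights of the neighbouring boxes for gripper clearance.

```bash
python3 - <<'E'
from h import *
A,B=cam("top"),cam("scene")
for n,p,q in [('scope far',(455,168),(415,257)),('scope near',(440,234),(362,258)),('box far',(262,98),(368,135)),('box near',(262,193),(330,155))]:
    u=[cv2.undistortPoints(np.array([[x]],float),c['intrinsics'],c['D'])[0].T for x,c in((p,A),(q,B))]
    X=cv2.triangulatePoints(np.c_[A['R'],A['t']],np.c_[B['R'],B['t']],*u);print(n,(X[:3]/X[3]).ravel().round(0))
E
```

```text
scope far [616. -48. 134.]
scope near [495. -13. 152.]
box far [777. 367. 134.]
box near [608. 354. 121.]
```

```bash
python3 -m creep '-40 -6 -2 0 0 0 1; -42 -6 0 0 0 0 1; -42 -6 0 0 0 0 1; -42 -6 0 0 0 0 1; -42 -6 0 0 0 0 1; -42 -6 0 0 0 0 1; -42 -6 0 0 0 0 1; -42 -6 0 0 0 0 1'; python3 -m creep '-42 -2 0 0 0 0 1; -42 0 0 0 0 0 1; 0 0 5 0 0 0 1; 0 0 5 0 0 0 1; 0 0 0 0 0 0 1; 0 0 0 0 0 0 1; 0 0 0 0 0 0 1; 0 0 0 0 0 0 1'
python3 - <<'E'
from h import *
s=sense();print(s['t'],s['tcp_pos'].round(1) if hasattr(s['tcp_pos'],'round') else s['tcp_pos'],s['tcp_rot'])
a=snapshot("wrist");cv2.imwrite('pics/w1.png',a)
import pickle;pickle.dump(s,open('s1.pkl','wb'))
E
```

```text
t: 0.9
tcp_pos: [443.2, 409.1, 184.0]
tcp_rot: [-0.0, 0.118, 0.993, -0.0]
wrist_force: [0.2, 0.1, 1.0]
gripper_width: 92.9
grip_force: 0.0
t: 1.7
tcp_pos: [522.6, 389.2, 175.1]
tcp_rot: [0.0, 0.117, 0.993, 0.0]
wrist_force: [0.7, -0.6, -0.1]
gripper_width: 92.8
grip_force: 0.0
1.7 [522.6 389.2 175.1] [3.34376216e-04 1.17010229e-01 9.93130620e-01 2.56660179e-04]
```

View pics/w1.png

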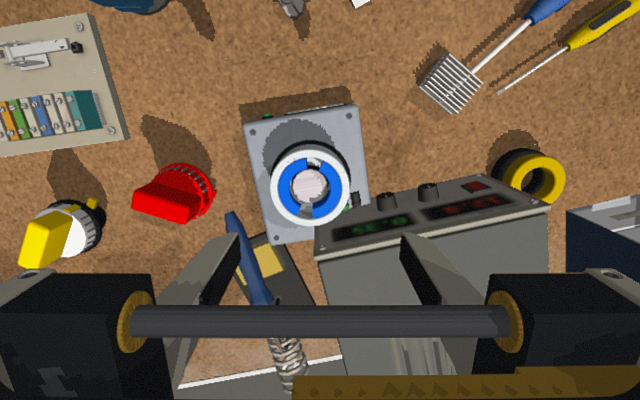

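The wrist view shows the socket at (311,186), with its two lip gaps at about (314,160) and (308,212). I measure their angles on the rim plane, along with the cartridge bar at left (45,240).

```bash
python3 - <<'E'
from h import *
import pickle
s=pickle.load(open('s1.pkl','rb'));c=cam("wrist",s);a=cv2.imread('pics/w1.png')
m=mask(a,(100,130,60),(125,255,255),(270,148,352,228))
ys,xs=np.nonzero(m);P=plane(c,np.c_[xs,ys],68)[:,:2]
h=cv2.convexHull(P.astype(np.float32));(cx,cy),r=cv2.minEnclosingCircle(h);print('circ',cx,cy,r)
d=P-[cx,cy];rr=np.hypot(*d.T);ang=np.degrees(np.arctan2(d[:,1],d[:,0]))
k=(rr>23)&(rr<28)
H=np.histogram(ang[k],bins=72,range=(-180,180))[0];print(H.tolist())
# white rim outer contour
w=mask(a,(0,0,170),(180,60,255),(262,135,360,235))|m
p=plane(c,big(w),68)[:,:2];print('rim',cv2.minEnclosingCircle(p.astype(np.float32)),cv2.fitEllipse(p.astype(np.float32)))
# grey top of housing
b=plane(c,[[245,122],[356,105],[272,243]],30);print(b.round(1).tolist())
y=mask(a,(22,130,90),(35,255,255),(0,190,80,275));p=plane(c,big(y),94)[:,:2];print('bar',cv2.minAreaRect(p.astype(np.float32)))
E
```

```text
circ 524.0424194335938 377.9710998535156 32.42540740966797
[12, 11, 11, 10, 12, 11, 10, 10, 11, 11, 11, 11, 10, 10, 11, 9, 9, 10, 9, 10, 9, 11, 10, 10, 10, 11, 10, 10, 1, 0, 0, 0, 0, 0, 9, 9, 9, 10, 10, 11, 9, 10, 9, 10, 10, 9, 10, 10, 10, 10, 10, 10, 11, 11, 11, 11, 11, 10, 11, 11, 11, 11, 11, 12, 3, 0, 0, 0, 0, 0, 8, 11]
rim ((522.8209228515625, 381.38519287109375), 69.37357330322266) ((524.031494140625, 380.31640625), (75.96817016601562, 115.23509979248047), 35.703067779541016)
[[445.4, 324.6, 30.0], [455.9, 444.6, 30.0], [589.9, 313.6, 30.0]]
bar ((508.5045166015625, 108.15154266357422), (38.431034088134766, 79.4852523803711), 47.53877258300781)
```

Socket centre is about (523.5, 378), which agrees with the housing corners. The gap axis is about -24.4°, 0.34 rad from the housing's axis, so it's within the stated range. Now over to the cartridge.

```bash
python3 -m creep '-7.6 -36 0 0 0 0 1; -7.6 -36 0 0 0 0 1; -7.6 -36 0 0 0 0 1; -7.6 -36 0 0 0 0 1; -7.6 -36 0 0 0 0 1; -7.6 -36 0 0 0 0 1; -7.6 -36 0 0 0 0 1; -7.6 -36 0 0 0 0 1' >/dev/null; python3 -m creep '0 0 0 0 0 0.122 1; 0 0 0 0 0 0.122 1; 0 0 0 0 0 0.122 1; 0 0 0 0 0 0.122 1; 0 0 0 0 0 0 1; 0 0 0 0 0 0 1; 0 0 0 0 0 0 1; 0 0 0 0 0 0 1'
python3 - <<'E'
from h import *
import pickle
s=sense();c=cam("wrist",s);a=snapshot("wrist");cv2.imwrite('pics/w2.png',a);pickle.dump(s,open('s2.pkl','wb'))
R=Ro.from_quat(np.roll(s['tcp_rot'],-1)).as_matrix();print(s['tcp_pos'],R.round(3).tolist(),s['joint_pos'])
y=mask(a,(22,130,90),(35,255,255),(150,60,500,300));b=big(y);print(cv2.boundingRect(b.astype(np.int32)))
p=plane(c,b,94)[:,:2];print('bar',cv2.minAreaRect(p.astype(np.float32)))
E
```

```text
t: 3.35
tcp_pos: [515.0, 94.4, 174.5]
tcp_rot: [0.0, 0.353, 0.936, 0.0]
wrist_force: [-0.0, -1.0, -0.3]
gripper_width: 93.0
grip_force: 0.0
[515.04242127  94.41770202 174.5160261 ] [[-0.75, 0.661, 0.0], [0.661, 0.75, 0.0], [-0.0, 0.0, -1.0]] [-3.19252101e-02  2.16718733e-01  1.60993879e+00  2.47087430e-05
  1.31479533e+00 -8.80541777e-01]
(304, 157, 23, 62)
bar ((509.01043701171875, 93.10250854492188), (21.05830192565918, 59.04902648925781), 48.693321228027344)
```

View pics/w2.png

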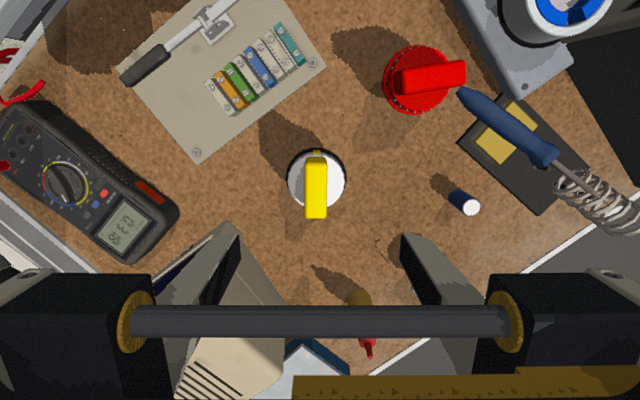

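The wrist view shows the yellow bar at (315,188), lined up with the finger gap, and the red twin at (425,80). I shift, go down, and measure once more up close.

```bash
python3 -m creep '2 -5 10 0 0 0 1; 0 0 10 0 0 0 1; 0 0 10 0 0 0 1; 0 0 10 0 0 0 1; 0 0 15 0 0 0 1; 0 0 0 0 0 0 1; 0 0 0 0 0 0 1; 0 0 0 0 0 0 1'
python3 - <<'E'
from h import *
s=sense();c=cam("wrist",s);a=snapshot("wrist");cv2.imwrite('pics/w3.png',a)
R=Ro.from_quat(np.roll(s['tcp_rot'],-1)).as_matrix()
y=mask(a,(22,130,60),(35,255,255),(200,60,440,330));b=big(y)
f=lambda p:(p-s['tcp_pos'])@R
q=f(plane(c,b,94));print('x',q[:,0].min(),q[:,0].max(),'y',q[:,1].min(),q[:,1].max())
r=cv2.minAreaRect(q[:,:2].astype(np.float32));print(r)
w=mask(a,(0,0,150),(180,50,255),(240,100,400,330));q=f(plane(c,big(w),58));print('white',cv2.minEnclosingCircle(q[:,:2].astype(np.float32)))
E
```

```text
t: 4.2
tcp_pos: [510.7, 91.9, 119.9]
tcp_rot: [0.0, 0.354, 0.935, 0.0]
wrist_force: [-0.5, -0.1, -0.7]
gripper_width: 92.7
grip_force: 0.0
x -27.00030613794168 33.05406437376475 y -10.406655973809606 10.5750110588765
((3.0154590606689453, 0.22014713287353516), (60.21686553955078, 20.645652770996094), 0.6547886729240417)
white ((0.2742891311645508, 11.369112968444824), 26.979785919189453)
```

```bash
python3 -m creep '1 0 10 0 0 0 1; 0 0 12 0 0 0 1; 0 0 12 0 0 0 1; 0 0 12 0 0 0 1; 0 0 10 0 0 0 1; 0 0 0 0 0 0 1; 0 0 0 0 0 0 1; 0 0 0 0 0 0 -1' 35;python3 -m creep '0 0 0 0 0 0 -1; 0 0 0 0 0 0 -1; 0 0 0 0 0 0 -1; 0 0 0 0 0 0 -1; 0 0 0 0 0 0 -1; 0 0 0 0 0 0 -1; 0 0 0 0 0 0 -1; 0 0 0 0 0 0 -1' 35
```

```text
t: 5.05
tcp_pos: [510.0, 92.5, 63.9]
tcp_rot: [0.0, 0.354, 0.935, 0.0]
wrist_force: [-0.4, 0.0, -0.4]
gripper_width: 88.8
grip_force: 0.0
t: 5.85
tcp_pos: [509.5, 92.5, 63.4]
tcp_rot: [-0.0, 0.354, 0.935, -0.0]
wrist_force: [-0.8, 0.3, -1.2]
gripper_width: 25.6
grip_force: 0.0
```

```bash
python3 -m creep '0 0 0 0 0 0 -1; 0 0 0 0 0 0 -1; 0 0 0 0 0 0 -1; 0 0 -5 0 0 0 -1; 0 0 -20 0 0 0 -1; 0 0 -30 0 0 0 -1; 0 0 -35 0 0 0 -1; 0 0 -40 0 0 0 -1' 35
python3 - <<'E'
from h import *
s=sense();R=Ro.from_quat(np.roll(s['tcp_rot'],-1)).as_matrix()
print((np.array([523.5,378,0])-s['tcp_pos'])@R,R.round(3)[:2].tolist(),s['grip_force'],s['gripper_width'],s['wrist_force'])
E
```

```text
t: 6.65
tcp_pos: [508.7, 92.5, 194.4]
tcp_rot: [-0.001, 0.354, 0.935, -0.0]
wrist_force: [-0.4, -0.6, 0.1]
gripper_width: 0.6
grip_force: 0.0
[177.70137866 223.90852602 194.38910475] [[-0.749, 0.662, -0.002], [0.662, 0.749, 0.0]] 0.0 0.6134314151029985 [-0.36378675 -0.64731325  0.14251431]
```

The grip missed (opening is 0.6 mm), so I look before going on.

```bash
python3 - <<'E'
from h import *
import pickle
s=sense();pickle.dump(s,open('s4.pkl','wb'));a=snapshot("wrist");b=snapshot("scene");cv2.imwrite('pics/w4.png',a);cv2.imwrite('pics/sc4.png',b)
cv2.imwrite('pics/c4.png',np.hstack([a[50:350,150:490],cv2.resize(b[180:300,250:410],(400,300))]))
E
```

```text
(no output)
```

View pics/c4.png

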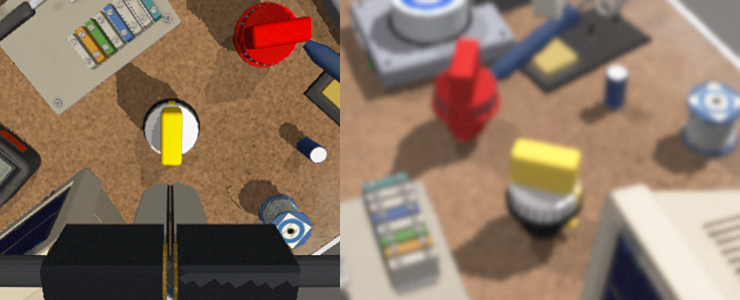

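```bash
python3 - <<'E'
from h import *
import pickle
s=pickle.load(open('s4.pkl','rb'));a=cv2.imread('pics/w4.png');c=cam("wrist",s)
R=Ro.from_quat(np.roll(s['tcp_rot'],-1)).as_matrix()
b=big(mask(a,(22,130,60),(35,255,255),(280,130,360,240)))
q=(plane(c,b,94)-s['tcp_pos'])@R;print(q.min(0),q.max(0),cv2.minAreaRect(q[:,:2].astype(np.float32)),s['joint_pos'])
A=cam("scene");b=cv2.imread('pics/sc4.png');p=big(mask(b,(22,130,90),(35,255,255),(315,225,352,265)))
print(cv2.boundingRect(p.astype(np.int32)))
W=cam("wrist",s)
def pt(p,q):
    u=[cv2.undistortPoints(np.array([[x]],float),c['intrinsics'],c['D'])[0].T for x,c in((p,W),(q,A))]
    X=cv2.triangulatePoints(np.c_[W['R'],W['t']],np.c_[A['R'],A['t']],*u);return (X[:3]/X[3]).ravel()
print(cv2.boundingRect(big(mask(a,(22,130,60),(35,255,255),(280,130,360,240))).astype(np.int32)))
# scene bar end-tops: left-top, right-top from approx polygon
print(cv2.approxPolyDP(p.astype(np.int32),2,True)[:,0].tolist())
E
```

```text
[-30.18229712  -9.3990432  100.35145551] [ 29.72334259  11.53056241 100.44448284] ((-0.2137622833251953, 1.0986309051513672), (59.95475769042969, 20.57549476623535), 0.4319835603237152) [-3.60233509e-02  1.92282977e-01  1.59132474e+00 -7.34657456e-06
  1.35968391e+00 -8.82944596e-01]
(318, 236, 28, 21)
(311, 157, 22, 59)
[[319, 238], [318, 251], [342, 255], [344, 240], [327, 236]]
```

The cartridge is still upright in place at about (511, 92), so the lift probably came too early. I retry and check the grip force before lifting.

```bash
python3 -m creep '-2 1 5 0 0 0 0.2; 0 0 15 0 0 0 0.2; 0 0 15 0 0 0 0.2; 0 0 15 0 0 0 0.2; 0 0 15 0 0 0 0.2; 0 0 10 0 0 0 0.2; 0 0 0 0 0 0 0.2; 0 0 0 0 0 0 0.2' 45;python3 -m creep '0 0 10 0 0 0 0.2; 0 0 15 0 0 0 0.2; 0 0 15 0 0 0 0.2; 0 0 10 0 0 0 0.2; 0 0 6 0 0 0 0.2; 0 0 1 0 0 0 0.2; 0 0 0 0 0 0 0.2; 0 0 0 0 0 0 -1' 45; python3 -m creep '0 0 0 0 0 0 -1; 0 0 0 0 0 0 -1; 0 0 0 0 0 0 -1; 0 0 0 0 0 0 -1; 0 0 0 0 0 0 -1; 0 0 0 0 0 0 -1; 0 0 0 0 0 0 -1; 0 0 0 0 0 0 -1' 45
```

```text
t: 7.55
tcp_pos: [511.3, 91.9, 117.9]
tcp_rot: [-0.001, 0.354, 0.935, -0.0]
wrist_force: [0.3, 0.3, 0.6]
gripper_width: 55.0
grip_force: 0.0
t: 8.35
tcp_pos: [512.2, 91.9, 62.0]
tcp_rot: [0.001, 0.354, 0.935, 0.0]
wrist_force: [0.2, -0.8, -0.2]
gripper_width: 51.6
grip_force: 0.0
t: 9.15
tcp_pos: [511.6, 92.0, 61.4]
tcp_rot: [-0.0, 0.354, 0.935, -0.0]
wrist_force: [-0.0, 0.1, 0.1]
gripper_width: 0.6
grip_force: 0.0
```

```bash
python3 - <<'E'
from h import *
import pickle
s=sense();pickle.dump(s,open('s5.pkl','wb'));a=snapshot("wrist");b=snapshot("scene");cv2.imwrite('pics/w5.png',a);cv2.imwrite('pics/sc5.png',b)
cv2.imwrite('pics/c5.png',np.hstack([a[50:350,150:490],cv2.resize(b[140:290,250:450],(400,300))]))
E
```

```text
(no output)
```

View pics/c5.png

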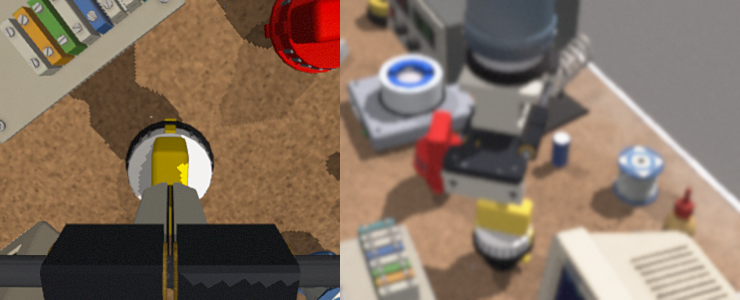

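```bash
python3 - <<'E'
from h import *
import pickle
s=pickle.load(open('s5.pkl','rb'));A=cam("scene");W=cam("wrist",s);T=s['tcp_pos']
for z in (0,33,58,84,120):
    P=(T+[0,0,z])[None];o=[]
    for c in(A,W): o.append(cv2.projectPoints(P,cv2.Rodrigues(c['R'])[0],c['t'],c['intrinsics'],c['D'])[0].ravel().round(0))
    print(z,o, 'in crop scene',(o[0]-[250,140])*2+[340,0])
b=cv2.imread('pics/sc5.png');cv2.imwrite('pics/c6.png',cv2.resize(b[150:290,270:400],None,fx=4,fy=4,interpolation=2))
E
```

```text
0 [array([330., 251.]), array([320., 225.])] in crop scene [500. 222.]
33 [array([331., 240.]), array([320., 246.])] in crop scene [502. 200.]
58 [array([331., 232.]), array([320., 268.])] in crop scene [502. 184.]
84 [array([331., 223.]), array([320., 298.])] in crop scene [502. 166.]
120 [array([332., 209.]), array([320., 364.])] in crop scene [504. 138.]
```

View pics/c6.png

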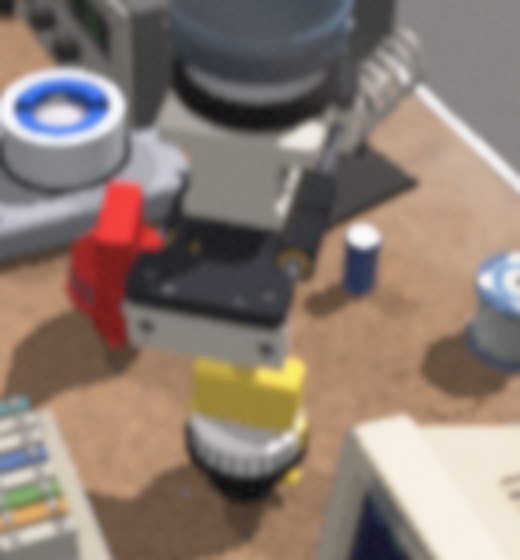

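In both views the shut fingertips sit on top of the bar, about 33 mm above the reported TCP (scene row about 239, where TCP+33 projects). So I need to go lower: open wide, which straddles the flange either way, and descend watching the force.

```bash
python3 -m creep '0 0 -4 0 0 0 1; 0 0 -4 0 0 0 1; 0 0 0 0 0 0 1; 0 0 0 0 0 0 1; 0 0 0 0 0 0 1; 0 0 0 0 0 0 1; 0 0 0 0 0 0 1; 0 0 0 0 0 0 1' 30; python3 -m creep '0 0 0 0 0 0 1; 0 0 0 0 0 0 1; 0 0 0 0 0 0 1; 0 0 0 0 0 0 1; 0 0 6 0 0 0 1; 0 0 6 0 0 0 1; 0 0 6 0 0 0 1; 0 0 4 0 0 0 1'; python3 -m creep '0 0 4 0 0 0 1; 0 0 4 0 0 0 1; 0 0 4 0 0 0 1; 0 0 3 0 0 0 1; 0 0 3 0 0 0 1; 0 0 0 0 0 0 1; 0 0 0 0 0 0 1; 0 0 0 0 0 0 -1'
```

```text
t: 10.05
tcp_pos: [511.6, 92.0, 69.4]
tcp_rot: [-0.0, 0.354, 0.935, -0.0]
wrist_force: [-0.4, -0.1, -0.5]
gripper_width: 59.7
grip_force: 0.0
t: 10.85
tcp_pos: [511.1, 92.0, 46.5]
tcp_rot: [-0.001, 0.354, 0.935, -0.0]
wrist_force: [0.7, -0.6, 0.7]
gripper_width: 93.0
grip_force: 0.0
t: 11.65
tcp_pos: [511.8, 92.0, 29.6]
tcp_rot: [0.0, 0.354, 0.935, 0.0]
wrist_force: [0.1, 0.6, -0.6]
gripper_width: 88.8
grip_force: 0.0
```

```bash
python3 -m creep '0 0 0 0 0 0 -1; 0 0 0 0 0 0 -1; 0 0 0 0 0 0 -1; 0 0 0 0 0 0 -1; 0 0 0 0 0 0 -1; 0 0 0 0 0 0 -1; 0 0 0 0 0 0 -1; 0 0 0 0 0 0 -1' 30; python3 -m creep '0 0 0 0 0 0 -1; 0 0 0 0 0 0 -1; 0 0 0 0 0 0 -1; 0 0 0 0 0 0 -1; 0 0 0 0 0 0 -1; 0 0 0 0 0 0 -1; 0 0 0 0 0 0 -1; 0 0 0 0 0 0 -1' 30
```

```text
t: 12.45
tcp_pos: [511.7, 92.0, 29.4]
tcp_rot: [-0.0, 0.354, 0.935, 0.0]
wrist_force: [0.1, -0.2, 0.2]
gripper_width: 25.6
grip_force: 0.0
t: 13.25
tcp_pos: [511.6, 92.0, 29.4]
tcp_rot: [-0.0, 0.354, 0.935, -0.0]
wrist_force: [0.8, 0.6, -1.0]
gripper_width: 21.8
grip_force: 30.0
```

Gripped: 21.8 mm wide at 30 N, which matches the 22 mm bar. So the fingertips really are about 35 mm above the reported TCP, and the cartridge underside is at TCP z - 29.4. Now lift.

```bash
python3 -m creep '0 0 -3 0 0 0 -1; 0 0 -12 0 0 0 -1; 0 0 -20 0 0 0 -1; 0 0 -25 0 0 0 -1; 0 0 -25 0 0 0 -1; 0 0 -25 0 0 0 -1; 0 0 -15 0 0 0 -1; 0 0 -5 0 0 0 -1' 45; python3 -m creep '0 0 0 0 0 -0.05 -1; 0 0 0 0 0 -0.05 -1; 0 0 0 0 0 -0.05 -1; 0 0 0 0 0 -0.05 -1; 0 0 0 0 0 -0.05 -1; 0 0 0 0 0 -0.05 -1; 0 0 0 0 0 0 -1; 0 0 0 0 0 0 -1' 
python3 - <<'E'
from h import *
s=sense();R=Ro.from_quat(np.roll(s['tcp_rot'],-1)).as_matrix()
print((np.array([523.5,378,0])-s['tcp_pos'])@R,R.round(3)[:2].tolist(),s['grip_force'],s['wrist_force'],s['moment'])
E
```

```text
t: 14.05
tcp_pos: [512.8, 92.0, 162.2]
tcp_rot: [0.002, 0.354, 0.935, 0.001]
wrist_force: [0.2, 0.6, -2.0]
gripper_width: 21.4
grip_force: 44.9
t: 14.85
tcp_pos: [511.3, 91.9, 159.2]
tcp_rot: [-0.0, 0.211, 0.977, -0.0]
wrist_force: [-0.1, -0.6, -2.6]
gripper_width: 21.7
grip_force: 44.9
[106.75307182 265.66846815 159.16408947] [[-0.911, 0.412, -0.001], [0.412, 0.911, 0.0]] 44.94868040084839 [-0.05216137 -0.61780008 -2.5698009 ] [-0.02888378  0.02006479 -0.00615486]
```

```bash
python3 -m creep '6 15 0 0 0 0 -1; 11 27 0 0 0 0 -1; 12 29 0 0 0 0 -1; 12 29 0 0 0 0 -1; 12 29 0 0 0 0 -1; 12 29 0 0 0 0 -1; 10 22 0 0 0 0 -1; 0 0 0 0 0 0 -1' 
python3 - <<'E'
from h import *
s=sense();R=Ro.from_quat(np.roll(s['tcp_rot'],-1)).as_matrix();c=cam("wrist",s);a=snapshot("wrist");cv2.imwrite('pics/w7.png',a)
o=cv2.projectPoints(np.array([[523.5,378,68.]]),cv2.Rodrigues(c['R'])[0],c['t'],c['intrinsics'],c['D'])[0].ravel();print(o,s['tcp_pos'])
x,y=o.astype(int);m=mask(a,(100,130,50),(128,255,255),(x-60,max(0,y-60),x+60,y+60));cv2.imwrite('pics/m7.png',m)
n,l,st,_=cv2.connectedComponentsWithStats(m);print(st[1:][st[1:,4]>20].tolist())
E
```

```text
t: 15.65
tcp_pos: [516.7, 289.8, 159.0]
tcp_rot: [-0.0, 0.209, 0.978, 0.0]
wrist_force: [-0.2, 0.4, -2.7]
gripper_width: 21.8
grip_force: 44.9
[408.28408636 158.84216268] [516.6963531  289.78289171 159.02636039]
[[374, 127, 30, 65, 877], [408, 126, 35, 65, 1156]]
```

View pics/w7.png

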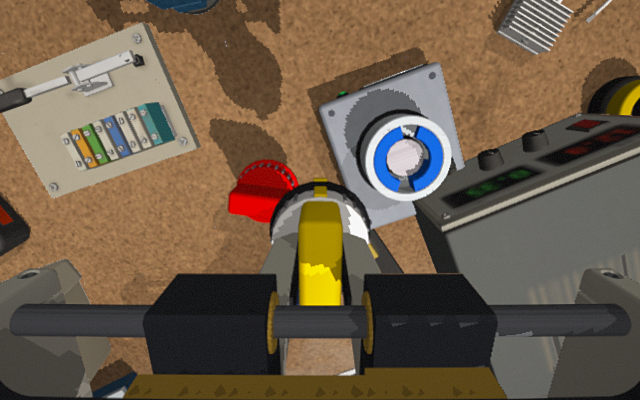

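The socket is clear at (406,158), with gaps at about (408,128) and (403,187). The held cartridge hangs straight at (320,240). I'll refine the socket centre and gap angle.

```bash
python3 - <<'E'
from h import *
from scipy.optimize import least_squares
s=sense();R=Ro.from_quat(np.roll(s['tcp_rot'],-1)).as_matrix();c=cam("wrist",s);a=cv2.imread('pics/w7.png')
big4=cv2.resize(a,None,fx=4,fy=4,interpolation=cv2.INTER_CUBIC)
hsv=cv2.cvtColor(big4,cv2.COLOR_BGR2HSV)
m=mask(big4,(100,130,150),(128,255,255),(4*348,4*98,4*468,4*218))
ys,xs=np.nonzero(m);print('V pct',np.percentile(hsv[ys,xs,2],[5,25,50,75]))
P=plane(c,np.c_[(xs+.5)/4-.5,(ys+.5)/4-.5],68)[:,:2]
h=cv2.convexHull(P.astype(np.float32))[:,0];f=least_squares(lambda v:np.hypot(*(h-v[:2]).T)-v[2],[523,378,31],loss='soft_l1').x;print('lip',f)
w=mask(big4,(0,0,150),(180,60,255),(4*352,4*108,4*458,4*208))
d=P-f[:2];r=np.hypot(*d.T);an=np.degrees(np.arctan2(d[:,1],d[:,0]))%360
for lo,hi in((23,25.5),(25.5,28),(28,30)):
    k=(r>lo)&(r<hi);x=np.sort(an[k]);g=np.diff(np.r_[x,x[0]+360]);i=np.argsort(g)[-2:]
    print([(round(x[j],1),round(x[j]+g[j],1),round(x[j]+g[j]/2,1)) for j in i])
v=np.r_[f[:2],0];print('move',(v-s['tcp_pos'])@R, 'tool y ang',np.degrees(np.arctan2(R[1,1],R[0,1])))
E
```

```text
V pct [185. 228. 230. 232.]
lip [524.08856604 375.5658466   32.4125418 ]
[(np.float64(320.9), np.float64(352.2), np.float64(336.6)), (np.float64(141.1), np.float64(172.6), np.float64(156.8))]
[(np.float64(321.2), np.float64(352.2), np.float64(336.7)), (np.float64(141.0), np.float64(173.0), np.float64(157.0))]
[(np.float64(321.0), np.float64(352.4), np.float64(336.7)), (np.float64(141.1), np.float64(173.4), np.float64(157.2))]
move [ 29.10093207  82.94619695 158.94150617] tool y ang 65.8185896837297
```

Gap axis is -23.2° (31.5° wide, as specified), and the bar is now at -24.2°. I move over the socket, turn the 1°, then descend.

```bash
python3 -m creep '4 11 0 0 0 0 -1; 6 18 0 0 0 0 -1; 6 18 0 0 0 0 -1; 6 18 0 0 0 0 -1; 4.2 12 0 0 0 0 -1; 2 4.8 0 0 0 0 -1; 0 0 0 0 0 -0.017 -1; 0 0 0 0 0 0 -1' ; python3 -m creep '0 0 8 0 0 0 -1; 0 0 12 0 0 0 -1; 0 0 12 0 0 0 -1; 0 0 12 0 0 0 -1; 0 0 8 0 0 0 -1; 0 0 2 0 0 0 -1; 0 0 0 0 0 0 -1; 0 0 0 0 0 0 -1'; python3 -c "
from h import *
s=sense();R=Ro.from_quat(np.roll(s['tcp_rot'],-1)).as_matrix();print(s['tcp_pos'],np.degrees(np.arctan2(R[1,1],R[0,1])),s['moment'],s['wrist_force'])
a=snapshot('scene');cv2.imwrite('pics/sc8.png',cv2.resize(a[110:250,220:360],None,fx=4,fy=4,interpolation=2))"
```

```text
t: 16.5
tcp_pos: [525.2, 372.5, 159.3]
tcp_rot: [-0.0, 0.202, 0.979, -0.0]
wrist_force: [0.2, 0.9, -1.7]
gripper_width: 21.9
grip_force: 44.9
t: 17.3
tcp_pos: [525.6, 373.3, 105.9]
tcp_rot: [0.0, 0.202, 0.979, 0.0]
wrist_force: [-0.5, -0.4, -1.1]
gripper_width: 21.5
grip_force: 44.9
[525.6078124  373.25050284 105.927207  ] 66.69764139213679 [-0.01932653  0.02480048  0.07379332] [-0.45160115 -0.4409105  -1.10089254]
```

View pics/sc8.png

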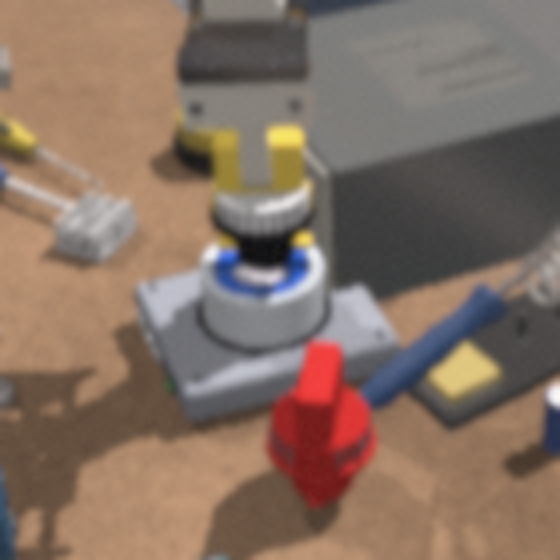

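The scene view shows the nose over the mouth at crop (262,268) with its lugs in line with the gaps. I correct by about 2 mm and let the nose down into the bore.

```bash
python3 -m creep '1.9 2.1 0 0 0 0 -1; 0 0 0 0 0 0 -1; 0 0 2 0 0 0 -1; 0 0 3 0 0 0 -1; 0 0 3 0 0 0 -1; 0 0 3 0 0 0 -1; 0 0 3 0 0 0 -1; 0 0 0 0 0 0 -1'; python3 -m creep '0 0 1 0 0 0 -1; 0 0 1 0 0 0 -1; 0 0 1 0 0 0 -1; 0 0 0 0 0 0 -1; 0 0 0 0 0 0 -1; 0 0 0 0 0 0 -1; 0 0 0 0 0 0 -1; 0 0 0 0 0 0 -1'; python3 -c "
from h import *
s=sense();print(s['tcp_pos'],s['moment'],s['wrist_force'])"
```

```text
t: 18.15
tcp_pos: [524.3, 376.3, 91.3]
tcp_rot: [-0.0, 0.202, 0.979, 0.0]
wrist_force: [-0.5, 2.6, -1.5]
gripper_width: 21.9
grip_force: 45.0
t: 18.95
tcp_pos: [524.4, 376.5, 88.5]
tcp_rot: [0.0, 0.202, 0.979, 0.001]
wrist_force: [-1.0, 5.0, -0.2]
gripper_width: 21.8
grip_force: 45.0
[524.35010178 376.45190031  88.52615997] [1.28314108 0.21948513 0.01249223] [-0.99820964  4.98709097 -0.20769498]
```

```bash
python3 -m creep '0.3 0.7 0 0 0 0 -1; 0.3 0.7 0 0 0 0 -1; 0 0 0 0 0 0 -1; 0 0 0 0 0 0 -1; 0 0 0 0 0 0 -1; 0 0 0 0 0 0 -1; 0 0 0 0 0 0 -1; 0 0 0 0 0 0 -1'; python3 -m creep '0.3 0.5 0 0 0 0 -1; 0.2 0.4 0 0 0 0 -1; 0 0 0 0 0 0 -1; 0 0 0 0 0 0 -1; 0 0 0 0 0 0 -1; 0 0 0 0 0 0 -1; 0 0 0 0 0 0 -1; 0 0 0 0 0 0 -1'
```

```text
t: 19.75
tcp_pos: [524.2, 376.8, 88.2]
tcp_rot: [-0.0, 0.202, 0.979, -0.0]
wrist_force: [-0.4, 0.8, -1.8]
gripper_width: 21.6
grip_force: 44.9
t: 20.55
tcp_pos: [524.2, 378.3, 88.4]
tcp_rot: [-0.0, 0.202, 0.979, -0.0]
wrist_force: [0.1, 0.4, -2.5]
gripper_width: 21.7
grip_force: 44.9
```

Lateral force is gone, so it's centred. Now down gently into the gaps.

```bash
python3 -m creep '0 0 1 0 0 0 -1; 0 0 1 0 0 0 -1; 0 0 1 0 0 0 -1; 0 0 1 0 0 0 -1; 0 0 0 0 0 0 -1; 0 0 0 0 0 0 -1; 0 0 0 0 0 0 -1; 0 0 0 0 0 0 -1'; python3 -c "
from h import *
s=sense();print(s['tcp_pos'],s['moment'],s['wrist_force'])"
```

```text
t: 21.35
tcp_pos: [524.3, 378.3, 84.6]
tcp_rot: [0.0, 0.202, 0.979, 0.0]
wrist_force: [-0.9, 0.8, -1.6]
gripper_width: 21.8
grip_force: 44.9
[524.265624   378.26338196  84.55451581] [-0.04510701  0.04862455 -0.01863496] [-0.85374711  0.76376407 -1.61801275]
```

Lugs are in the gaps: 3 mm below the rim with only spring force. I keep pressing down.

```bash
python3 -m creep '0 0 1 0 0 0 -1; 0 0 1 0 0 0 -1; 0 0 1 0 0 0 -1; 0 0 1 0 0 0 -1; 0 0 1 0 0 0 -1; 0 0 1 0 0 0 -1; 0 0 1 0 0 0 -1; 0 0 1 0 0 0 -1'; python3 -m creep '0 0 1 0 0 0 -1; 0 0 1 0 0 0 -1; 0 0 1 0 0 0 -1; 0 0 1 0 0 0 -1; 0 0 1 0 0 0 -1; 0 0 1 0 0 0 -1; 0 0 1 0 0 0 -1; 0 0 1 0 0 0 -1';python3 -m creep '0 0 0 0 0 0 -1; 0 0 0 0 0 0 -1; 0 0 0 0 0 0 -1; 0 0 0 0 0 0 -1; 0 0 0 0 0 0 -1; 0 0 0 0 0 0 -1; 0 0 0 0 0 0 -1; 0 0 0 0 0 0 -1'; python3 -c "
from h import *
s=sense();print(s['tcp_pos'],s['moment'],s['wrist_force'])"
```

```text
t: 22.15
tcp_pos: [524.3, 378.3, 76.6]
tcp_rot: [0.0, 0.202, 0.979, 0.0]
wrist_force: [-0.8, -0.1, 1.9]
gripper_width: 21.2
grip_force: 45.0
t: 22.95
tcp_pos: [524.4, 378.3, 68.9]
tcp_rot: [0.0, 0.202, 0.979, 0.0]
wrist_force: [-2.5, -1.1, 6.5]
gripper_width: 21.7
grip_force: 45.0
t: 23.75
tcp_pos: [524.3, 378.3, 69.0]
tcp_rot: [0.0, 0.202, 0.979, 0.0]
wrist_force: [-1.4, -1.6, 5.9]
gripper_width: 21.6
grip_force: 45.0
[524.34340903 378.30117713  68.98954376] [-0.29854429  0.3966673   0.02219706] [-1.36494846 -1.635461    5.90136534]
```

Spring force of about 8 N matches 15 mm of travel, so the lugs are at channel depth. Turn clockwise.

```bash
python3 -m creep '0 0 0 0 0 0.05 -1; 0 0 0 0 0 0.05 -1; 0 0 0 0 0 0.05 -1; 0 0 0 0 0 0.05 -1; 0 0 0 0 0 0.05 -1; 0 0 0 0 0 0.05 -1; 0 0 0 0 0 0.05 -1; 0 0 0 0 0 0 -1'; python3 -c "
from h import *
s=sense();R=Ro.from_quat(np.roll(s['tcp_rot'],-1)).as_matrix();print(s['tcp_pos'],np.degrees(np.arctan2(R[1,1],R[0,1])),s['moment'],s['wrist_force'])"
```

```text
t: 24.55
tcp_pos: [525.3, 378.9, 69.4]
tcp_rot: [0.001, 0.37, 0.929, 0.001]
wrist_force: [0.1, -0.1, 6.4]
gripper_width: 21.9
grip_force: 45.0
[525.32159161 378.90938638  69.39412977] 46.55749097131412 [-0.07225196  0.1645624  -0.06232032] [ 0.07745213 -0.08623437  6.44202386]
```

```bash
python3 -m creep '0 0 0 0 0 0.07 -1; 0 0 0 0 0 0.07 -1; 0 0 0 0 0 0.07 -1; 0 0 0 0 0 0.07 -1; 0 0 0 0 0 0.07 -1; 0 0 0 0 0 0.07 -1; 0 0 0 0 0 0.07 -1; 0 0 0 0 0 0 -1'; python3 -c "
from h import *
s=sense();R=Ro.from_quat(np.roll(s['tcp_rot'],-1)).as_matrix();print(s['tcp_pos'],np.degrees(np.arctan2(R[1,1],R[0,1])),s['moment'],s['wrist_force'])"; python3 -m creep '0 0 0 0 0 0.07 -1; 0 0 0 0 0 0.07 -1; 0 0 0 0 0 0.07 -1; 0 0 0 0 0 0.07 -1; 0 0 0 0 0 0.05 -1; 0 0 0 0 0 0.04 -1; 0 0 0 0 0 0.04 -1; 0 0 0 0 0 0 -1'; python3 -c "
from h import *
s=sense();R=Ro.from_quat(np.roll(s['tcp_rot'],-1)).as_matrix();print(s['tcp_pos'],np.degrees(np.arctan2(R[1,1],R[0,1])),s['moment'],s['wrist_force'])"
```

```text
t: 25.35
tcp_pos: [525.6, 378.9, 69.5]
tcp_rot: [0.001, 0.585, 0.811, 0.001]
wrist_force: [0.6, 0.5, 6.2]
gripper_width: 21.4
grip_force: 45.0
[525.60792648 378.87494872  69.48507961] 18.444516150021922 [-0.08312286  0.02333064 -0.05019125] [0.62132466 0.45386369 6.23793551]
t: 26.15
tcp_pos: [525.7, 378.9, 69.5]
tcp_rot: [0.001, 0.737, 0.676, 0.002]
wrist_force: [-0.6, -0.0, 6.3]
gripper_width: 21.6
grip_force: 45.0
[525.69289991 378.86571547  69.51567789] -4.992410792340898 [-0.16856752  0.06973503 -0.01941278] [-6.17921909e-01 -1.65018844e-03  6.28073491e+00]
```

Turned 72° freely so far. Now I feel for the stop in small steps.

```bash
cat > r.sh <<'E'
python3 -c "
from h import *
s=sense();R=Ro.from_quat(np.roll(s['tcp_rot'],-1)).as_matrix();print(s['tcp_pos'].round(1),np.degrees(np.arctan2(R[1,1],R[0,1])).round(2),np.round(s['moment'],3),np.round(s['wrist_force'],1))"
E
python3 -m creep '0 0 0 0 0 0.04 -1; 0 0 0 0 0 0.04 -1; 0 0 0 0 0 0.03 -1; 0 0 0 0 0 0.03 -1; 0 0 0 0 0 0.02 -1; 0 0 0 0 0 0.01 -1; 0 0 0 0 0 0 -1; 0 0 0 0 0 0 -1' >/dev/null; sh r.sh; python3 -m creep '0 0 0 0 0 0.01 -1; 0 0 0 0 0 0.01 -1; 0 0 0 0 0 0.01 -1; 0 0 0 0 0 0.01 -1; 0 0 0 0 0 0 -1; 0 0 0 0 0 0 -1; 0 0 0 0 0 0 -1; 0 0 0 0 0 0 -1' >/dev/null; sh r.sh
```

```text
[525.7 378.9  69.5] -14.67 [-0.204  0.079  0.099] [ 0.3 -0.6  6.1]
[525.7 378.8  69.5] -16.96 [-0.207  0.031  0.044] [ 1.  -0.8  6.3]
```

```bash
python3 -m creep '0 0 0 0 0 0.01 -1; 0 0 0 0 0 0.01 -1; 0 0 0 0 0 0 -1; 0 0 0 0 0 0 -1; 0 0 0 0 0 0 -1; 0 0 0 0 0 0 -1; 0 0 0 0 0 0 -1; 0 0 0 0 0 0 -1' >/dev/null; sh r.sh; python3 -m creep '0 0 0 0 0 0.01 -1; 0 0 0 0 0 0.01 -1; 0 0 0 0 0 0 -1; 0 0 0 0 0 0 -1; 0 0 0 0 0 0 -1; 0 0 0 0 0 0 -1; 0 0 0 0 0 0 -1; 0 0 0 0 0 0 -1' >/dev/null; sh r.sh
```

```text
[525.8 378.8  69.5] -18.07 [-0.186 -0.017  0.326] [ 0.6 -0.6  6.4]
[525.8 378.8  69.5] -19.16 [-0.221  0.002  0.683] [ 1.1 -0.9  7.3]
```

The stop is at about -17.5° (moment rising). I ease off slightly and let it rise 4 mm into the notches.

```bash
python3 -m creep '0 0 0 0 0 -0.02 -1; 0 0 0 0 0 -0.005 -1; 0 0 -0.5 0 0 0 -1; 0 0 -0.5 0 0 0 -1; 0 0 -0.5 0 0 0 -1; 0 0 -0.5 0 0 0 -1; 0 0 -0.5 0 0 0 -1; 0 0 0 0 0 0 -1' ; sh r.sh;  python3 -m creep '0 0 -0.5 0 0 0 -1; 0 0 -0.5 0 0 0 -1; 0 0 -0.5 0 0 0 -1; 0 0 0 0 0 0 -1; 0 0 0 0 0 0 -1; 0 0 0 0 0 0 -1; 0 0 0 0 0 0 -1; 0 0 0 0 0 0 -1' >/dev/null; sh r.sh
```

```text
t: 30.15
tcp_pos: [525.6, 378.6, 71.1]
tcp_rot: [0.0, 0.808, 0.589, 0.001]
wrist_force: [6.0, 0.9, 0.7]
gripper_width: 21.3
grip_force: 45.0
[525.6 378.6  71.1] -17.82 [ 0.146 -1.136  0.255] [6.  0.9 0.7]
[525.5 378.6  72.5] -17.82 [ 0.228 -1.159  0.263] [5.3 1.2 0.1]
```

```bash
python3 -m creep '0 0 0 0 0 -0.01 -1; 0 0 0 0 0 -0.01 -1; 0 0 0 0 0 0 -1; 0 0 0 0 0 0 -1; 0 0 0 0 0 0 -1; 0 0 0 0 0 0 -1; 0 0 0 0 0 0 -1; 0 0 0 0 0 0 -1' >/dev/null; sh r.sh;  python3 -m creep '0 0 -0.5 0 0 0 -1; 0 0 -0.4 0 0 0 -1; 0 0 0 0 0 0 -1; 0 0 0 0 0 0 -1; 0 0 0 0 0 0 -1; 0 0 0 0 0 0 -1; 0 0 0 0 0 0 -1; 0 0 0 0 0 0 -1' >/dev/null; sh r.sh
```

```text
[525.4 378.5  73.1] -16.69 [ 0.098 -1.187  0.087] [5.6 0.8 3.2]
[525.3 378.5  74. ] -16.69 [ 0.178 -1.145  0.12 ] [ 5.1 -0.5  3.8]
```

```bash
python3 -m creep '0.2 0.7 0 0 0 0 -1; 0 0 0 0 0 0 -1; 0 0 0 0 0 0 -1; 0 0 -0.5 0 0 0 -1; 0 0 -0.4 0 0 0 -1; 0 0 0 0 0 0 -1; 0 0 0 0 0 0 -1; 0 0 0 0 0 0 -1' >/dev/null; sh r.sh;  python3 -m creep '0 0 -0.3 0 0 0 -1; 0 0 -0.2 0 0 0 -1; 0 0 0 0 0 0 -1; 0 0 0 0 0 0 -1; 0 0 0 0 0 0 -1; 0 0 0 0 0 0 -1; 0 0 0 0 0 0 -1; 0 0 0 0 0 0 -1' >/dev/null; sh r.sh
```

```text
[525.4 378.5  74.3] -16.68 [ 0.332 -1.122  0.083] [5.1 1.4 3.6]
[525.4 378.5  74.7] -16.67 [ 0.31  -1.149  0.06 ] [5.  1.8 2. ]
```

```bash
python3 -m creep '0 0 -0.4 0 0 0 -1; 0 0 -0.3 0 0 0 -1; 0 0 0 0 0 0 -1; 0 0 0 0 0 0 -1; 0 0 0 0 0 0 -1; 0 0 0 0 0 0 -1; 0 0 0 0 0 0 -1; 0 0 0 0 0 0 -1' >/dev/null; sh r.sh; python3 -m creep '0 0 -0.3 0 0 0 -1; 0 0 0 0 0 0 -1; 0 0 0 0 0 0 -1; 0 0 0 0 0 0 -1; 0 0 0 0 0 0 -1; 0 0 0 0 0 0 -1; 0 0 0 0 0 0 -1; 0 0 0 0 0 0 -1' >/dev/null; sh r.sh
```

```text
[525.3 378.4  75.3] -16.67 [ 0.271 -1.154  0.071] [4.6 2.  2.3]
[525.3 378.4  75.4] -16.67 [ 0.319 -1.274  0.067] [5.6 0.8 1.4]
```

```bash
python3 -m creep '0 0 0 0 0 0 0; 0 0 0 0 0 0 0; 0 0 0 0 0 0 0; 0 0 0 0 0 0 0; 0 0 0 0 0 0 0; 0 0 0 0 0 0 0; 0 0 0 0 0 0 0; 0 0 0 0 0 0 0' 3; sh r.sh; python3 -m creep '0 0 -3 0 0 0 0; 0 0 -8 0 0 0 0; 0 0 -12 0 0 0 0; 0 0 -15 0 0 0 0; 0 0 -15 0 0 0 0; 0 0 -15 0 0 0 0; 0 0 -10 0 0 0 0; 0 0 0 0 0 0 0'; python3 -c "
from h import *
a=snapshot('scene');b=snapshot('wrist');cv2.imwrite('pics/end.png',np.hstack([cv2.resize(a[110:250,220:360],(400,400),interpolation=2),b[0:400,140:500]]))"
```

```text
t: 36.55
tcp_pos: [524.9, 378.2, 75.8]
tcp_rot: [-0.0, 0.802, 0.597, -0.0]
wrist_force: [-0.7, -0.2, 0.5]
gripper_width: 46.4
grip_force: 0.0
[524.9 378.2  75.8] -16.68 [-0.06   0.037  0.021] [-0.7 -0.2  0.5]
t: 37.35
tcp_pos: [526.2, 378.9, 156.4]
tcp_rot: [0.0, 0.802, 0.597, 0.002]
wrist_force: [0.4, -1.1, 0.5]
gripper_width: 46.5
grip_force: 0.0
```

View pics/end.png

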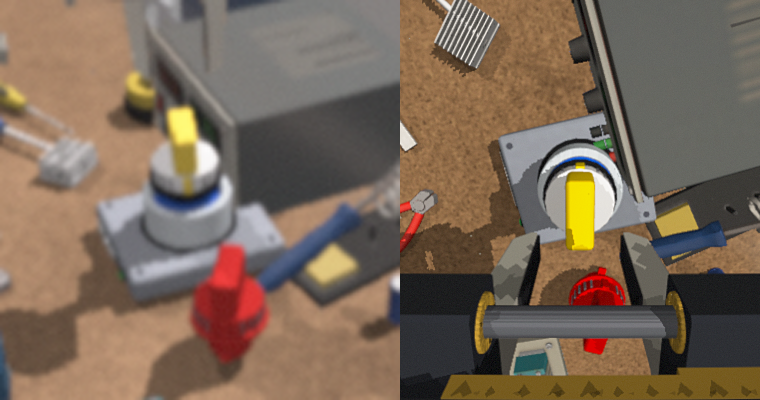

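The final view shows the cartridge upright and seated in the socket, with the bar turned to the stop at crop (180,140) and the gripper clear. The seat height (TCP 75.4 - 29.4 = 46.0 mm) matches the locked value.

```bash
python3 -c "
from plant import *
print(close_job())"
```

```text
the job is handed in; nothing more can be done
None
```

I fitted the cartridge, turned it to the stop, let it spring up into the notches at the 46 mm locked height, released it and handed the job in at about 37 s; the hand-in returned no verdict.

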